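# Close the rolls box and snap its four tabs

## Robot

A 7-joint arm with a two-finger parallel gripper is mounted at the origin on the work surface. World frame = base frame: x ahead of the robot, y to its left, z up, the work surface at z = 0. Lengths are in mm, angles in rad, forces in N, time in s.
With the tool pointing down it reaches from about 375 to 925 mm from the base axis. Payload 3.1 kg.
Tool frame: the origin (TCP) lies at the very end of the fingers, on their centre line; the grasp point (between the pads) lies 19 mm behind it; z points along the fingers, y is the line along which they close (so a half turn about z gives the same grasp; the last joint's range is limited). The gripper opens to 85 mm and grips with 20 to 120 N. Pads are 22 mm wide; open, the fingers measure 114 mm over their backs; the gripper's body (76 mm by 85 mm) begins 54 mm behind the grasp point. The pads swing forward as they close: fully open they stand 13 mm farther back than shut.
Start: joints at [1.215, 0.383, 0.044, 1.598, -0.018, 1.161, -0.05], TCP at [165.74, -628.517, 231.269] pointing down, gripper open.
Joint ranges: [-2.61, 2.61], [-0.41, 2.15], [-1.48, 1.57], [0, 2.5], [-1.57, 4.71], [0.05, 1.97], [-2.85, 2.85]. Speed limits (rad/s): [2.79, 2.79, 3.14, 3.14, 3.14, 3.14, 3.14].

## Interface

Orientations are given as a 3x3 rotation matrix whose columns are the frame's x, y, z axes.
In Python, from workcell import manip gives the robot as it stands. The module is installed in compiled form; this text tells all that it offers.
- The arm moves only by the shell command python3 -m inch 'ROWS' [OPENING] [FORCE]. ROWS is JSON, a list that holds one entry, the list of rows, each a list of 4 numbers: the shift along the tool's x, y, z in cm, then the turn about the tool's z in degrees. In form: [[[tx, ty, tz, yaw], ...]]. A call has 1 to 12 rows; each row is the pose to reach, as a shift and turn from the pose commanded when the call began, along the tool's axes at that moment; what a row does not reach only later rows make up. A row lasts 1/10 s, in which the tool goes at most 50 mm and 8.59 degrees, less where a joint would pass 70% of its speed; a pose out of reach is approached as far as the arm can. A call with a gripper value outside its range is refused whole. OPENING is the opening, from -1 (shut) to 1 (fully open), set as the call begins (- or left out, the last holds). The fingers move at their own pace and stop on an object; FORCE is the grip in N (left out, the last holds). Time passes only in rows, so rows that repeat a pose let the fingers close. It gives the time, the measured TCP pose, the force, the opening and the grip force at its end, in the units of the state.
- manip.get_obs(): the state, without advancing time (a new reading comes with each control period).
- manip.get_image(name): name is "side" or "top" or "wrist"; returns a dict with "image" (400x640x3 uint8, blue, green, red), "z_map" (400x640 float32, mm along the optical axis (not along the pixel's ray), 0 where there is no reading), "vertical_fov" (degrees; the focal length in pixels is half the picture's height over the tangent of half this angle, whatever the lens; pixels are square), "cx", "cy" (the principal point, pixels), "D" ([k1, k2, p1, p2, k3] as OpenCV has them; the pictures are not rectified), "T" (4x4, takes a point from camera to world coordinates); the wrist camera has in their place "T_tool_cam" (4x4, takes a point from camera to tool coordinates, whose origin is the TCP and whose axes are the flange's). Camera axes: x right, y down, z forward; pixel columns grow to the right and rows downward; lengths in mm; the calibration is good to about 2 mm. A picture is of the moment at which its call begins: read the wrist's pose just before it.
- manip.close_job(): hands the job in; it is judged then, once.
The state is a dict: "time": time; "joint_positions": joint angles; "qd": joint speeds; "joint_torque": joint torques, N m; "tcp_pos": TCP position; "orientation": TCP orientation; "contact_force": force on the tool from outside, world axes, zero at the start; "moment": the same for the moment, N m; "grip_width": finger opening in mm; "grasp_force": force on a finger pad.
Only numpy, scipy, OpenCV 4.12 (cv2) and the standard library are available. Lean on these libraries where they do the work, as an engineer would, in place of code of your own. Each camera call takes 0.05 s, during which the arm holds its last target. There are 200 camera calls.

## Task

Put the white lid squarely onto the blue food box with its four orange tabs still raised, setting it down rather than dropping it. Then work around the rim and press down the tabs until all four lie flat and engaged, and leave the lid fully seated. Do not disturb the other things on the table.

Things in the scene. Friction and masses are not known exactly. Their poses are not given: they have to be found in the camera images.
- box_rim (a point): Blue square food box full of bread rolls, fixed in place on the table: 186 mm square outside, walls 6 mm (opening 174 mm square), 80 mm tall. This point is the centre of its mouth at rim height (80 mm above the table); x and y run parallel to the walls, z is up.
- lid_grip (a point): Loose white square lid (190 mm square plate 5 mm thick, about 0.4 kg), starting flat on the table, right way up. On top stands a black grip bar, 70 mm long (along this point's x), 18 mm wide (y) and 18 mm high, on two short posts, free below its middle. This point is the centre of the bar: 36 mm above the plate's upper face, 53 mm above the lid's lowest edge, 41 mm above lid_seat; z is up. The lid fits any quarter turn.
- lid_seat (a point): Centre of the underside of the lid's plate, axes as lid_grip. Below it the lid has a square frame, 166 mm outside and 12 mm deep, that goes into the box's mouth with 4 mm play on each side; the lid is seated when this point meets box_rim and the plate lies flat on the rim.
- tab0 (a joint): Angle (rad) of the orange snap tab at the middle of the lid's +x edge: 0 = lying flat, engaged (hard stop); 0.8 = fully raised. It starts raised by 0.45 to 0.75. A stiff hinge: it stays where it is left, and yields to about 3 to 5 N pressed down near its outer end.
- tab0_pad (a point): Middle of the ribbed upper face of the orange tab at the lid's +x edge; it moves with the tab. The tab is 60 mm wide along the edge, 40 mm long and 5 mm thick, hinged on its inner edge 63 mm from the lid's centre, its outer end rising when open. This point lies 22 mm out from the hinge: with the tab flat it is 85 mm from the lid's centre, 11 mm above lid_seat.
- tab1 (a joint): Angle (rad) of the orange snap tab at the middle of the lid's +y edge: 0 = lying flat, engaged (hard stop); 0.8 = fully raised. It starts raised by 0.45 to 0.75. A stiff hinge: it stays where it is left, and yields to about 3 to 5 N pressed down near its outer end.
- tab1_pad (a point): Middle of the ribbed upper face of the orange tab at the lid's +y edge; it moves with the tab. The tab is 60 mm wide along the edge, 40 mm long and 5 mm thick, hinged on its inner edge 63 mm from the lid's centre, its outer end rising when open. This point lies 22 mm out from the hinge: with the tab flat it is 85 mm from the lid's centre, 11 mm above lid_seat.
- tab2 (a joint): Angle (rad) of the orange snap tab at the middle of the lid's -x edge: 0 = lying flat, engaged (hard stop); 0.8 = fully raised. It starts raised by 0.45 to 0.75. A stiff hinge: it stays where it is left, and yields to about 3 to 5 N pressed down near its outer end.
- tab2_pad (a point): Middle of the ribbed upper face of the orange tab at the lid's -x edge; it moves with the tab. The tab is 60 mm wide along the edge, 40 mm long and 5 mm thick, hinged on its inner edge 63 mm from the lid's centre, its outer end rising when open. This point lies 22 mm out from the hinge: with the tab flat it is 85 mm from the lid's centre, 11 mm above lid_seat.
- tab3 (a joint): Angle (rad) of the orange snap tab at the middle of the lid's -y edge: 0 = lying flat, engaged (hard stop); 0.8 = fully raised. It starts raised by 0.45 to 0.75. A stiff hinge: it stays where it is left, and yields to about 3 to 5 N pressed down near its outer end.
- tab3_pad (a point): Middle of the ribbed upper face of the orange tab at the lid's -y edge; it moves with the tab. The tab is 60 mm wide along the edge, 40 mm long and 5 mm thick, hinged on its inner edge 63 mm from the lid's centre, its outer end rising when open. This point lies 22 mm out from the hinge: with the tab flat it is 85 mm from the lid's centre, 11 mm above lid_seat.
- bottle: Closed green glass bottle, 60 mm across, 190 mm tall, a bystander to leave alone; origin at its underside.
- mug: White mug, 80 mm across, 90 mm tall, a bystander to leave alone; origin at its underside.
- jar: Amber jar with a brass cap, 66 mm across, 90 mm tall, a bystander to leave alone; origin at its underside.
- fuel_can: Low steel fuel can, 84 mm across, 65 mm tall, a bystander to leave alone; origin at its underside.
- spoon: Steel serving spoon lying flat, 240 mm long, a bystander to leave alone; origin under its middle.
- bowl: Steel bowl, 140 mm across, 60 mm tall, a bystander to leave alone; origin at its underside.
- plate: White dinner plate, 200 mm across, 20 mm tall, a bystander to leave alone; origin at its underside.

How it is judged:
By the outcome, as a careful person would: the job done as asked, in the order asked, and still so for the second after the job is handed in, with the robot touching nothing.
It also fails if it takes over 70 s, if anything falls off the work surface, if the arm or the gripper's body presses on something with over 40 N, if the wrist force passes 120 N, or if a joint passes its speed limit or range.

## Working session

There is one attempt and no reset: what is moved stays moved. The work goes in short steps, Python scripts to look and compute and a shell command to move; the robot and the scene stay as the last step left them, time stands still between calls to the robot, and variables do not carry over. Pictures are saved under pics/ and viewed, at most 10 in all, crops included, and the job is handed in when it is done.

```bash
mkdir -p pics; python3 - <<'E'
from workcell import manip
import cv2,numpy as np
o=manip.get_obs();print({k:np.round(v,3).tolist() for k,v in o.items()})
for n in("top","side"):
    d=manip.get_image(n);cv2.imwrite(f"pics/{n}0.png",d["image"]);np.savez(f"{n}0.npz",**d)
    print(n,d["vertical_fov"],d["cx"],d["cy"],d["D"],np.round(d["T"],3).tolist())
E
```

```text
{'time': 0.0, 'joint_positions': [1.215, 0.384, 0.044, 1.6, -0.018, 1.161, -0.05], 'qd': [0.0, -0.001, 0.0, -0.001, 0.0, 0.0, -0.002], 'joint_torque': [0.001, -43.346, 1.025, -24.951, 0.011, 0.011, 0.0], 'tcp_pos': [165.482, -627.628, 229.893], 'orientation': [[0.967, 0.255, -0.001], [0.255, -0.967, 0.002], [-0.0, -0.003, -1.0]], 'contact_force': [0.426, 0.189, -0.254], 'moment': [0.021, -0.043, 0.034], 'grasp_force': 0.0, 'grip_width': 85.193}
top 48.613481241652536 317.25097566086936 206.23189393291477 [-0.06564068  0.          0.          0.          0.        ] [[-0.001, -0.988, 0.151, 315.604], [-1.0, 0.003, 0.013, -7.435], [-0.013, -0.151, -0.988, 1469.15], [0.0, 0.0, 0.0, 1.0]]
side 49.46606787933481 321.1397877833826 197.80029328634146 [-0.10684912  0.          0.          0.          0.        ] [[-0.989, -0.098, 0.114, 347.124], [-0.15, 0.576, -0.804, 1246.123], [0.013, -0.812, -0.584, 1006.481], [0.0, 0.0, 0.0, 1.0]]
```

View pics/top0.png

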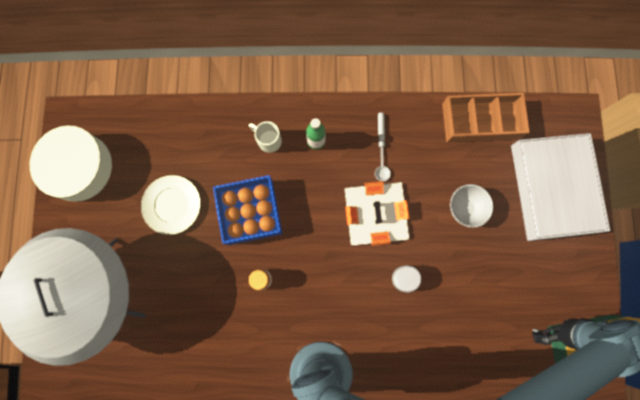

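The top view shows the blue box at about (248,210). The white lid is at (378,213), with its four orange tabs and a bar running roughly up the image. The spoon lies close to the lid, at (382,150).

```bash
cat > h.py <<'E'
import cv2,numpy as np
def cloud(d,Tw=None):
    im,z=d["image"],d["z_map"].astype(float);h,w=z.shape
    f=h/2/np.tan(np.radians(float(d["vertical_fov"]))/2)
    K=np.array([[f,0,float(d["cx"])],[0,f,float(d["cy"])],[0,0,1]])
    u,v=np.meshgrid(np.arange(w),np.arange(h))
    p=cv2.undistortPoints(np.stack([u,v],-1).reshape(-1,1,2).astype(float),K,np.array(d["D"],float)).reshape(h,w,2)
    P=np.dstack([p[...,0]*z,p[...,1]*z,z]);T=np.array(d["T"]) if Tw is None else Tw
    P=P@T[:3,:3].T+T[:3,3];P[z==0]=np.nan
    return P,im,cv2.cvtColor(im,cv2.COLOR_BGR2HSV)
def rect(P,m):
    q=P[m];q=q[np.isfinite(q[:,0])]
    return cv2.minAreaRect(q[:,:2].astype(np.float32)),np.percentile(q[:,2],[5,50,95]).round(1),len(q)
E
python3 - <<'E'
from h import *
for n in("top","side"):
    d=dict(np.load(f"{n}0.npz"));P,im,H=cloud(d);X,Y,Z=P[...,0],P[...,1],P[...,2]
    h,s,v=H[...,0],H[...,1],H[...,2]
    tbl=(X>300)&(X<800)&(abs(Y)<450)
    print(n,"table z",np.nanmedian(Z[tbl&(Z<15)]))
    blue=(h>100)&(h<130)&(s>120)&(Z>70)&(Z<90)&tbl
    print("box",rect(P,blue))
    org=((h<14)&(s>190)&(v>150)&tbl&(Z>10)&(Y<0)).astype(np.uint8)
    c,l,st,ce=cv2.connectedComponentsWithStats(org)
    for i in range(1,c):
        if st[i,4]>30: print("tab",ce[i].round(),P[l==i].mean(0).round(1),rect(P,l==i))
    lid=(s<60)&(v>100)&(Z>8)&(Z<28)&(Y<-50)&(Y>-320)&(X>350)&(X<650)
    print("lid",rect(P,lid))
    bar=(v<80)&(Z>40)&(Z<75)&(Y<-50)&(Y>-320)&(X>400)&(X<600)
    print("bar",rect(P,bar),P[bar].mean(0))
E
```

```text
top table z 0.5242454668477876
box (((520.4803466796875, 237.44073486328125), (187.24249267578125, 187.1055145263672), 11.430790901184082), array([72.3, 79.5, 84.7]), 490)
tab [374. 187.] [ 598.4 -175.    37.1] (((599.2977905273438, -175.27720642089844), (34.38158416748047, 56.01911163330078), 7.764408588409424), array([28. , 37.4, 45.7]), 148)
tab [353. 215.] [ 506.8 -104.8   40.5] (((507.13104248046875, -104.80830383300781), (44.01311111450195, 19.84109878540039), 5.7020263671875), array([31.6, 41.3, 49.4]), 82)
tab [380. 239.] [ 428.1 -192.2   33.7] (((428.3451232910156, -192.1378631591797), (31.425962448120117, 49.351776123046875), 4.646101474761963), array([25.3, 34.5, 41.2]), 120)
lid (((533.43701171875, -182.79888916015625), (227.95223999023438, 190.5711669921875), 5.636509418487549), array([11.6, 17.1, 22.2]), 2257)
bar (((512.2953491210938, -182.40541076660156), (64.2875747680664, 11.03594970703125), 5.955672264099121), array([57.8, 62.9, 67.7]), 64) [ 511.44035169 -182.67244338   62.76240187]
side table z 0.4380785456569356
box (((520.4769287109375, 236.92803955078125), (186.2723388671875, 195.80238342285156), 11.373385429382324), array([71.2, 78.4, 83.3]), 566)
tab [331. 174.] [ 523.3 -264.    34.6] (((523.2155151367188, -265.863525390625), (28.848175048828125, 50.2411994934082), 84.64936065673828), array([28.9, 34.4, 41. ]), 57)
tab [350. 187.] [ 435.1 -188.7   32.1] (((434.7781066894531, -188.06167602539062), (15.91932201385498, 48.92633819580078), 5.54629373550415), array([26.6, 32.2, 36.1]), 34)
lid (((535.2679443359375, -181.7418212890625), (227.15435791015625, 196.09144592285156), 5.175014972686768), array([13.3, 17.5, 21.5]), 831)
bar (((512.345458984375, -177.1414031982422), (17.052927017211914, 67.84121704101562), 89.86620330810547), array([44.5, 55.7, 64.1]), 86) [ 512.77385511 -177.79856336   55.108919  ]
```

View pics/side0.png

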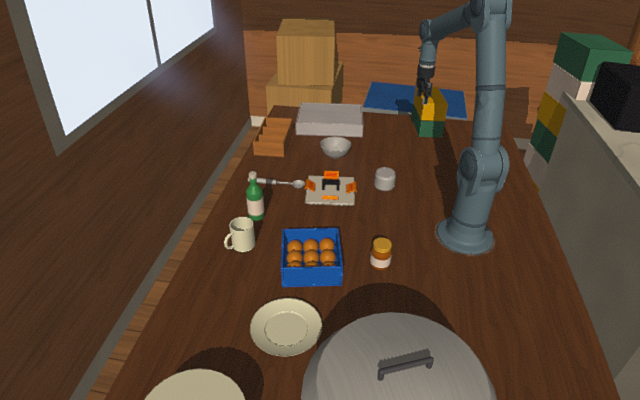

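```bash
python3 -m inch '[[[2.2,-1.7,0,0],[5.8,-4.4,0,1],[9.4,-7.2,0,2],[13,-9.9,0,3],[16.6,-12.7,0,4],[20.2,-15.4,0,5],[23.8,-18.1,0,6],[27.4,-20.9,0,7],[31,-23.6,0,8],[34.6,-26.3,0,8.8],[37.7,-28.7,0,8.8],[40.4,-30.8,0,8.8]]]' 1 40
cat >> h.py <<'E'
def wrist(manip):
    o=manip.get_obs();d=manip.get_image("wrist")
    T=np.eye(4);T[:3,:3]=o["orientation"];T[:3,3]=o["tcp_pos"]
    return (o,d)+cloud(d,T@np.array(d["T_tool_cam"]))
E
python3 - <<'E'
from h import *
from workcell import manip
o=manip.get_obs();print(np.round(o["tcp_pos"],1),np.round(o["orientation"],3).tolist(),np.round(o["joint_positions"],2),np.round(o["contact_force"],2))
R=np.array(o["orientation"]);print(R.T@(np.array([512,-180.5,230])-o["tcp_pos"]))
E
```

```text
time: 1.3
tcp_pos: [478.8, -225.1, 230.9]
orientation: [[0.994, 0.106, -0.0], [0.106, -0.994, 0.001], [-0.0, -0.001, -1.0]]
contact_force: [1.0, -0.3, -0.3]
grip_width: 85.7
grasp_force: 0.0
[ 478.8 -225.1  230.9] [[0.994, 0.106, -0.0], [0.106, -0.994, 0.001], [-0.0, -0.001, -1.0]] [ 0.61  0.17 -0.27  1.88  0.05  1.1  -1.15] [ 1.03 -0.34 -0.26]
[ 37.79257147 -40.80520333   0.93647433]
```

```bash
python3 -m inch '[[[1.5,-1.6,0.5,0],[3,-3.2,1.5,0],[3.6,-3.9,2.5,0],[3.8,-4.1,3,0],[3.8,-4.1,3,0],[3.8,-4.1,3,0],[3.8,-4.1,3,0]]]'
python3 - <<'E'
from h import *
from workcell import manip
o,d,P,im,H=wrist(manip);cv2.imwrite("pics/w1.png",im);X,Y,Z=P[...,0],P[...,1],P[...,2]
h,s,v=H[...,0],H[...,1],H[...,2]
near=(abs(X-512)<150)&(abs(Y+180)<150)
bar=(v<90)&(Z>55)&(Z<70)&near;print("bar",rect(P,bar),P[bar].mean(0))
lid=(s<60)&(v>100)&(Z>11)&(Z<22)&near;print("lid",rect(P,lid))
org=((h<14)&(s>170)&(v>120)&near&(Z>10)).astype(np.uint8)
c,l,st,ce=cv2.connectedComponentsWithStats(org)
for i in range(1,c):
    if st[i,4]>200: print("tab",ce[i].round(),rect(P,l==i))
print(np.round(o["tcp_pos"],1),np.round(np.array(o["orientation"])[:,0],3),np.round(d["T_tool_cam"],3).tolist(),np.nanmedian(Z[near&(Z<8)]))
E
```

```text
time: 2.0
tcp_pos: [511.0, -184.6, 201.7]
orientation: [[0.995, 0.102, 0.0], [0.102, -0.995, -0.001], [0.0, 0.001, -1.0]]
contact_force: [0.3, 0.1, 0.8]
grip_width: 85.6
grasp_force: 0.0
bar (((514.1970825195312, -184.29542541503906), (68.41207885742188, 15.031998634338379), 5.463385581970215), array([60.1, 61.3, 62.4]), 1401) [ 515.45209752 -183.95764642   61.26243668]
lid (((539.8522338867188, -181.42498779296875), (241.9369354248047, 190.0963592529297), 5.763036727905273), array([15. , 16.3, 17.5]), 26302)
tab [320.  82.] (((595.3933715820312, -175.67996215820312), (39.022586822509766, 59.75370407104492), 5.82510232925415), array([24.1, 35.5, 43.2]), 3060)
tab [236. 174.] (((506.4590148925781, -104.31169128417969), (59.92782974243164, 36.492279052734375), 8.210542678833008), array([24.4, 37.1, 47.2]), 2175)
tab [426. 173.] (((523.3591918945312, -281.3002014160156), (60.593238830566406, 14.917874336242676), 11.411735534667969), array([31.4, 37.4, 42.6]), 269)
[ 511.  -184.6  201.7] [0.995 0.102 0.   ] [[-0.0, -0.957, -0.291, 72.424], [1.0, 0.0, -0.001, -0.827], [0.001, -0.291, 0.957, -141.905], [0.0, 0.0, 0.0, 1.0]] -0.6089915906321721
```

View pics/w1.png

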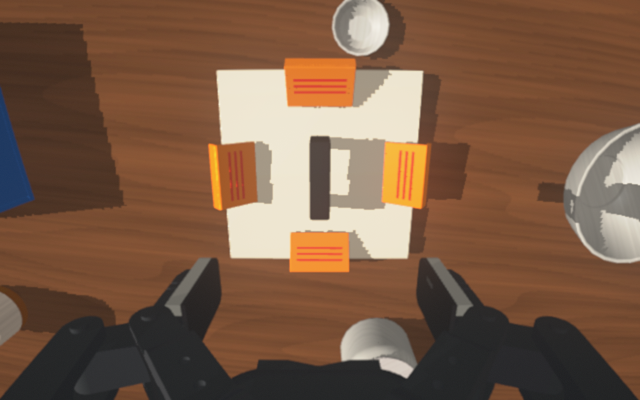

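The wrist view shows the bar at about (320,178), aligned with the tool, and all four tabs raised. The spoon bowl at (360,25) is clear of the lid. I'll go down and grip.

```bash
python3 -m inch '[[[0.2,0,1.5,0],[0.3,0,4.5,0],[0.3,0,8,0],[0.3,0,11.5,0],[0.3,0,14,0],[0.3,0,15.6,0],[0.3,0,16.4,0],[0.3,0,16.7,0],[0.3,0,16.7,0],[0.3,0,16.7,0]]]'
python3 -m inch '[[[0,0,0,0],[0,0,0,0],[0,0,0,0],[0,0,0,0],[0,0,0,0],[0,0,0,0],[0,0,0,0],[0,0,0,0]]]' -1 60
```

```text
time: 3.05
tcp_pos: [515.4, -183.0, 35.2]
orientation: [[0.995, 0.104, 0.002], [0.104, -0.995, -0.001], [0.002, 0.001, -1.0]]
contact_force: [0.0, 0.1, 0.4]
grip_width: 85.9
grasp_force: 0.0
time: 3.85
tcp_pos: [514.9, -183.5, 34.9]
orientation: [[0.995, 0.104, 0.001], [0.104, -0.995, -0.001], [0.001, 0.001, -1.0]]
contact_force: [-1.1, -2.0, 4.1]
grip_width: 16.9
grasp_force: 59.7
```

```bash
python3 -m inch '[[[0,0,-0.3,0],[0,0,-1,0],[0,0,-2.5,0],[0,0,-4.5,0],[0,0,-7,0],[0,0,-9.5,0],[0,0,-12,0],[0,0,-14,0],[0,0,-15,0],[0,0,-15.5,0],[0,0,-15.5,0]]]'
python3 - <<'E'
from h import *
from workcell import manip
o=manip.get_obs();R=np.array(o["orientation"]);print(np.round(o["tcp_pos"],1),np.round(o["joint_positions"],2),np.round(o["contact_force"],2),o["grip_width"])
print(R.T@(np.array([520.5,237.2,190])-o["tcp_pos"]),np.degrees(np.arctan2(R[1,0],R[0,0])))
E
```

```text
time: 4.95
tcp_pos: [514.2, -182.4, 189.4]
orientation: [[0.995, 0.104, 0.0], [0.104, -0.995, -0.0], [0.0, 0.0, -1.0]]
contact_force: [0.5, -0.3, -3.9]
grip_width: 17.0
grasp_force: 59.0
[ 514.2 -182.4  189.4] [ 0.54  0.25 -0.31  1.88  0.09  1.03 -1.27] [ 0.46 -0.26 -3.87] 16.959667434641027
[  50.04841887 -416.69959047   -0.57897971] 5.985923006483275
```

```bash
python3 -m inch '[[[0.1,-0.8,0,0],[0.3,-2.5,0,0],[0.6,-5,0,-1],[1,-8.5,0,-1.5],[1.5,-12.5,0,-2],[2,-16.5,0,-3],[2.5,-20.5,0,-3.5],[3,-24.5,0,-4],[3.4,-28.5,0,-4.5],[3.8,-32,0,-5],[4.2,-35,0,-5.4],[4.5,-37.5,0,-5.4]]]'
python3 -m inch '[[[0.1,-1.7,0,0],[0.1,-3,0,0],[0.1,-3.8,0,0],[0.1,-4.2,0,0],[0.1,-4.2,0,0],[0.1,-4.2,0,0],[0.1,-4.2,0,0]]]'
python3 - <<'E'
from h import *
from workcell import manip
d=manip.get_image("top")
o,dw,P,im,H=wrist(manip);cv2.imwrite("pics/w2.png",im)
print(np.round(o["tcp_pos"],1),np.round(o["orientation"],3).tolist(),np.round(o["joint_positions"],2))
for n,(P,im,H) in dict(w=(P,im,H),top=cloud(d),side=cloud(manip.get_image("side"))).items():
    X,Y,Z=P[...,0],P[...,1],P[...,2];h,s,v=H[...,0],H[...,1],H[...,2]
    near=(abs(X-520)<160)&(abs(Y-237)<160)
    print(n,"lid",rect(P,(s<60)&(v>100)&(Z>155)&(Z<195)&near))
    b=(h>100)&(h<130)&(s>120)&(Z>60)&(Z<90)&near
    if b.sum()>20:print("box",rect(P,b))
    org=((h<14)&(s>170)&(v>120)&near&(Z>155)).astype(np.uint8)
    c,l,st,ce=cv2.connectedComponentsWithStats(org)
    for i in range(1,c):
        if st[i,4]>60: print("tab",ce[i].round(),rect(P,l==i))
E
```

```text
time: 6.15
tcp_pos: [518.2, 198.0, 187.9]
orientation: [[0.98, 0.2, -0.003], [0.2, -0.98, 0.001], [-0.003, -0.001, -1.0]]
contact_force: [0.8, 0.1, -4.5]
grip_width: 17.4
grasp_force: 58.9
time: 6.85
tcp_pos: [513.2, 235.0, 189.2]
orientation: [[0.981, 0.195, 0.0], [0.195, -0.981, -0.001], [-0.0, 0.001, -1.0]]
contact_force: [-0.6, -0.3, -4.9]
grip_width: 17.0
grasp_force: 58.9
[513.2 235.1 189.3] [[0.981, 0.195, 0.0], [0.195, -0.981, -0.001], [0.0, 0.001, -1.0]] [-0.02  0.32 -0.56  1.82  0.19  1.05 -2.03]
w lid (((511.6852111816406, 236.2825927734375), (190.03143310546875, 190.7104034423828), 11.053421974182129), array([169.5, 170.6, 171.7]), 63341)
tab [319.  70.] (((592.8665771484375, 252.1355743408203), (40.43607711791992, 60.25337600708008), 11.224640846252441), array([178.4, 190.4, 197.7]), 15187)
tab [485. 270.] (((528.0374145507812, 155.90408325195312), (60.015628814697266, 40.57757568359375), 10.2080717086792), array([177.8, 188.1, 196.3]), 5850)
tab [151. 253.] (((497.65234375, 313.9223327636719), (60.8116455078125, 38.013580322265625), 15.59819507598877), array([178.2, 191
[... 679 characters left out ...]
906), (52.60634994506836, 34.92045211791992), 11.347366333007812), array([180.2, 190.8, 198.1]), 150)
side lid (((511.38616943359375, 237.58367919921875), (189.29542541503906, 193.4776611328125), 11.296525001525879), array([168.9, 171.9, 174.7]), 1638)
box (((511.7388000488281, 280.4622802734375), (186.22891235351562, 106.89041137695312), 12.1654691696167), array([62. , 74.9, 82.2]), 466)
tab [340. 220.] (((432.8124694824219, 219.5056915283203), (35.54717254638672, 58.526527404785156), 11.333617210388184), array([178.1, 187.1, 195.1]), 116)
tab [286. 220.] (((593.2650756835938, 254.6027374267578), (36.06454849243164, 62.55772018432617), 11.608098983764648), array([180. , 191.2, 198.2]), 111)
```

View pics/w2.png

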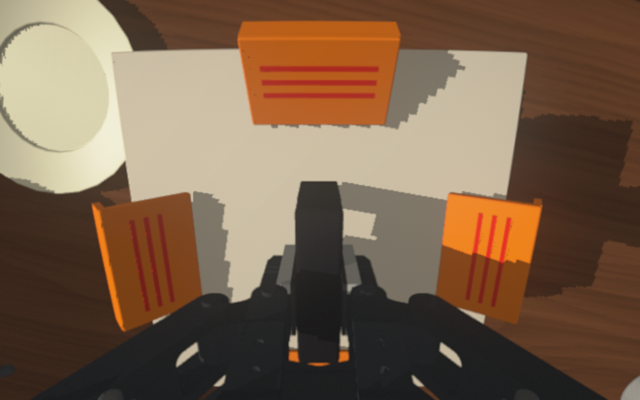

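The wrist view shows the lid held level: +x tab at (319,70), side tabs at (151,253) and (485,270). The lid sits about 8.6 mm short in x, so I'll correct that, go down to just above the rim and re-measure.

```bash
python3 -m inch '[[[0.4,0,0.5,0],[0.9,0.1,1.5,-0.3],[0.9,0.1,3,-0.3],[0.9,0.1,4.5,-0.3],[0.9,0.1,5.5,-0.3],[0.9,0.1,6,-0.3],[0.9,0.1,6.2,-0.3],[0.9,0.1,6.2,-0.3],[0.9,0.1,6.2,-0.3],[0.9,0.1,6.2,-0.3]]]'
python3 - <<'E'
from h import *
from workcell import manip
o,dw,P,im,H=wrist(manip);t=cloud(manip.get_image("top"));ds=manip.get_image("side");s_=cloud(ds);cv2.imwrite("pics/s3.png",cv2.resize(ds["image"][190:310,240:400],(800,600)))
print(np.round(o["tcp_pos"],1),np.round(o["orientation"],3).tolist())
for n,(P,im,H) in dict(w=(P,im,H),top=t,side=s_).items():
    X,Y,Z=P[...,0],P[...,1],P[...,2];h,s,v=H[...,0],H[...,1],H[...,2]
    near=(abs(X-520)<160)&(abs(Y-237)<160)
    print(n,"lid",rect(P,(s<60)&(v>100)&(Z>98)&(Z<118)&near))
for n in("top","side"):
    P,im,H=cloud(dict(np.load(f"{n}0.npz")));X,Y,Z=P[...,0],P[...,1],P[...,2];h,s,v=H[...,0],H[...,1],H[...,2]
    b=(h>100)&(h<130)&(s>120)&(abs(X-520)<160)&(abs(Y-237)<160)
    a=np.radians(11.4)
    for lo in(70,76):
        q=P[b&(Z>lo)&(Z<88)];q=q[:,:2]-[520.5,237.2];u=q@[np.cos(a),np.sin(a)];w=q@[-np.sin(a),np.cos(a)]
        print(n,lo,[np.percentile(k,[1,99]).round(1) for k in(u,w)],len(q))
E
```

```text
time: 8.0
tcp_pos: [522.4, 237.5, 128.1]
orientation: [[0.979, 0.202, 0.002], [0.202, -0.979, 0.001], [0.002, -0.0, -1.0]]
contact_force: [-0.3, 0.4, -4.2]
grip_width: 17.2
grasp_force: 58.8
[522.4 237.5 128.1] [[0.979, 0.202, 0.002], [0.202, -0.979, 0.001], [0.002, -0.0, -1.0]]
w lid (((521.29638671875, 238.48464965820312), (189.45863342285156, 190.88121032714844), 11.530961036682129), array([108.5, 109.5, 110.6]), 63302)
top lid (((521.06494140625, 238.28134155273438), (190.80191040039062, 190.48558044433594), 11.577512741088867), array([105.6, 110.3, 115. ]), 907)
side lid (((520.666748046875, 236.9012451171875), (188.74200439453125, 198.22488403320312), 11.63025188446045), array([107.1, 110.5, 113.7]), 1584)
top 70 [array([-93.4,  93.2]), array([-92.7,  92.8])] 490
top 76 [array([-93.3,  93.1]), array([-92.7,  92.8])] 400
side 70 [array([-92.7,  92.3]), array([-92.7,  96.5])] 566
side 76 [array([-92.8,  92.4]), array([-92.4,  95.8])] 390
```

View pics/s3.png

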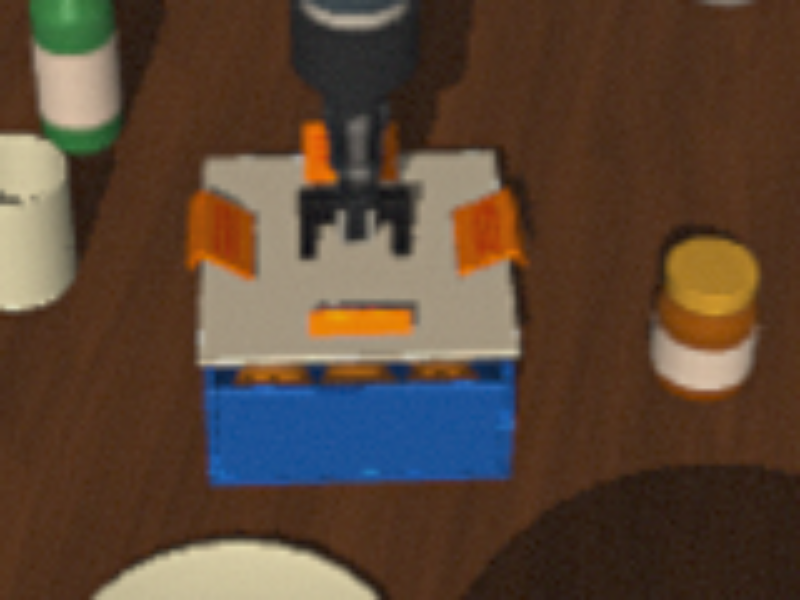

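The side crop shows the lid square over the box. It agrees with the box within about 1 mm and 0.2°, with roughly 24 mm left to go down. I'll lower it slowly.

```bash
python3 -m inch '[[[0,0,0.4,0],[0,0,0.8,0],[0,0,1.1,0],[0,0,1.4,0],[0,0,1.6,0],[0,0,1.8,0],[0,0,2.0,0],[0,0,2.1,0],[0,0,2.2,0],[0,0,2.2,0],[0,0,2.2,0]]]'
python3 - <<'E'
from h import *
from workcell import manip
o,dw,P,im,H=wrist(manip)
X,Y,Z=P[...,0],P[...,1],P[...,2];h,s,v=H[...,0],H[...,1],H[...,2]
print(rect(P,(s<60)&(v>100)&(Z>75)&(Z<98)&(abs(X-520)<160)&(abs(Y-237)<160)))
E
```

```text
time: 9.25
tcp_pos: [521.8, 237.2, 105.4]
orientation: [[0.979, 0.202, 0.0], [0.202, -0.979, 0.0], [0.0, -0.0, -1.0]]
contact_force: [-0.5, 0.0, -4.1]
grip_width: 16.9
grasp_force: 58.9
(((520.46484375, 238.2220458984375), (189.690673828125, 190.75270080566406), 11.558866500854492), array([85.7, 86.7, 87.8]), 63252)
```

```bash
python3 -m inch '[[[0,0,0.05,0],[0,0,0.1,0],[0,0,0.15,0],[0,0,0.2,0],[0,0,0.2,0],[0,0,0.2,0]]]'
```

```text
time: 9.9
tcp_pos: [521.8, 237.2, 103.3]
orientation: [[0.979, 0.202, -0.0], [0.202, -0.979, -0.0], [-0.0, 0.0, -1.0]]
contact_force: [-0.5, -0.5, -4.1]
grip_width: 16.6
grasp_force: 58.9
```

```bash
python3 -m inch '[[[0,0,0.05,0],[0,0,0.1,0],[0,0,0.1,0]]]'; python3 -m inch '[[[0,0,0.05,0],[0,0,0.1,0],[0,0,0.1,0]]]'
```

```text
time: 10.2
tcp_pos: [521.9, 237.2, 102.9]
orientation: [[0.979, 0.202, 0.0], [0.202, -0.979, -0.0], [0.0, 0.0, -1.0]]
contact_force: [-1.9, -1.3, -0.0]
grip_width: 17.1
grasp_force: 59.6
time: 10.5
tcp_pos: [521.9, 237.2, 102.9]
orientation: [[0.979, 0.202, 0.0], [0.202, -0.979, -0.001], [0.0, 0.001, -1.0]]
contact_force: [-4.8, -1.5, 7.6]
grip_width: 16.8
grasp_force: 60.6
```

The lid is down on the rim: it carries its own weight and stopped at TCP z 103, against 102 expected. Now I'll release and lift.

```bash
python3 -m inch '[[[0,0,-0.1,0],[0,0,-0.1,0],[0,0,-0.1,0],[0,0,-0.1,0],[0,0,-0.1,0],[0,0,-0.1,0]]]' 0.2 60
python3 -m inch '[[[0,0,-0.5,0],[0,0,-1.5,0],[0,0,-3.5,0],[0,0,-6,0],[0,0,-9,0],[0,0,-12,0],[0,0,-14,0],[0,0,-15,0],[0,0,-15,0],[0,0,-15,0]]]' -1 60
python3 - <<'E'
from h import *
from workcell import manip
o,dw,P,im,H=wrist(manip);cv2.imwrite("pics/w4.png",im)
print(np.round(o["tcp_pos"],1),np.round(o["orientation"],3).tolist(),np.round(o["joint_positions"],2),o["grip_width"])
for n,(P,im,H) in dict(w=(P,im,H),top=cloud(manip.get_image("top"))).items():
    X,Y,Z=P[...,0],P[...,1],P[...,2];h,s,v=H[...,0],H[...,1],H[...,2]
    near=(abs(X-520)<160)&(abs(Y-237)<160)
    m=(s<60)&(v>100)&(Z>78)&(Z<95)&near;print(n,"lid",rect(P,m))
    q=P[m];A=np.c_[q[:,:2]-[520,237],np.ones(len(q))];print("plane",np.linalg.lstsq(A,q[:,2],rcond=None)[0].round(4))
    org=((h<14)&(s>170)&(v>120)&near&(Z>85)).astype(np.uint8)
    c,l,st,ce=cv2.connectedComponentsWithStats(org)
    for i in range(1,c):
        if st[i,4]>60: print("tab",ce[i].round(),rect(P,l==i))
E
```

```text
time: 11.1
tcp_pos: [521.8, 237.2, 102.2]
orientation: [[0.979, 0.202, -0.0], [0.202, -0.979, 0.0], [-0.0, -0.0, -1.0]]
contact_force: [-0.6, 0.7, -0.1]
grip_width: 51.1
grasp_force: 0.0
time: 12.1
tcp_pos: [520.8, 236.5, 250.9]
orientation: [[0.979, 0.202, -0.002], [0.202, -0.979, -0.001], [-0.003, 0.001, -1.0]]
contact_force: [0.0, 0.1, -5.0]
grip_width: 15.7
grasp_force: 59.6
[520.8 236.5 250.9] [[0.979, 0.202, -0.002], [0.202, -0.979, -0.001], [-0.003, 0.001, -1.0]] [-0.01  0.27 -0.57  1.74  0.16  1.18 -1.99] 15.745050114717086Traceback (most recent call last):
  File "<stdin>", line 8, in <module>
  File "h.py", line 13, in rect
    return cv2.minAreaRect(q[:,:2].astype(np.float32)),np.percentile(q[:,2],[5,50,95]).round(1),len(q)
                                                       ~~~~~~~~~~~~~^^^^^^^^^^^^^^^^^^
    return _quantile_unchecked(
        a, q, axis, out, overwrite_input, method, keepdims, weights)
    return _ureduce(a,
                    func=_quantile_ureduce_func,
    ...<5 lines>...
                    overwrite_input=overwrite_input,
                    method=method)
    r = func(a, **kwargs)
    result = _quantile(arr,
                       quantiles=q,
    ...<2 lines>...
                       out=out,
                       weights=wgt)
    slices_having_nans = np.isnan(arr[-1, ...])
                                  ~~~^^^^^^^^^
IndexError: index -1 is out of bounds for axis 0 with size 0
```

View pics/w4.png

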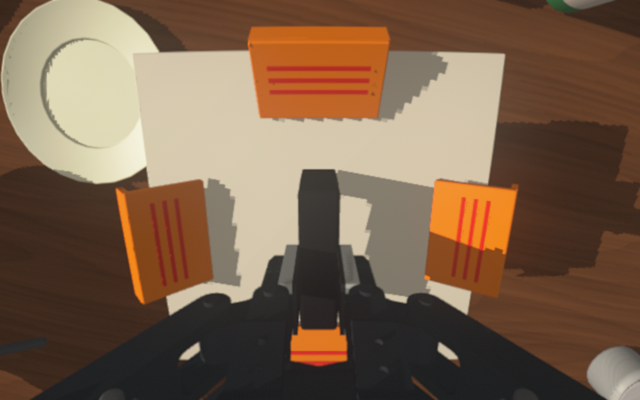

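My mistake: closing the fingers as the lift began re-caught the bar, so the lid came up again (bar at (320,230) between the fingers). It's still held firmly. I'll measure it, set it down again and lift away with the fingers open.

```bash
cat > m.py <<'E'
from h import *
from workcell import manip
import sys
lo,hi=float(sys.argv[1]),float(sys.argv[2])
o,dw,P,im,H=wrist(manip);cv2.imwrite("pics/last.png",im)
print(np.round(o["tcp_pos"],1),np.round(o["orientation"],3).tolist(),np.round(o["contact_force"],1),o["grip_width"])
for n,(P,im,H) in dict(w=(P,im,H),top=cloud(manip.get_image("top")),side=cloud(manip.get_image("side"))).items():
    X,Y,Z=P[...,0],P[...,1],P[...,2];h,s,v=H[...,0],H[...,1],H[...,2]
    near=(abs(X-520)<160)&(abs(Y-237)<130)
    m=(s<60)&(v>80)&(Z>lo)&(Z<hi)&near
    if m.sum()<50: continue
    print(n,"lid",rect(P,m))
    q=P[m];A=np.c_[q[:,:2]-[520,237],np.ones(len(q))];print("plane",np.linalg.lstsq(A,q[:,2],rcond=None)[0].round(4))
    org=((h<14)&(s>170)&(v>120)&near&(Z>lo)&(Z<hi+50)).astype(np.uint8)
    c,l,st,ce=cv2.connectedComponentsWithStats(org)
    for i in range(1,c):
        if st[i,4]>60: print("tab",ce[i].round(),P[l==i].mean(0).round(1),rect(P,l==i)[1])
E
python3 m.py 215 250
```

```text
[520.5 236.3 250.1] [[0.979, 0.202, -0.004], [0.202, -0.979, -0.002], [-0.004, 0.001, -1.0]] [ 0.5 -0.5 -5.2] 16.011386064829153
top lid (((520.2653198242188, 236.7578125), (185.86399841308594, 188.32159423828125), 11.306374549865723), array([215.1, 216. , 218.4]), 204)
plane [1.00000e-04 5.40000e-03 2.16683e+02]
tab [236. 172.] [605.5 241.7 232. ] [221.3 233.4 240.8]
tab [266. 197.] [532.4 153.9 231. ] [220.3 231.9 239.1]
side lid (((520.2718505859375, 241.4630889892578), (186.17279052734375, 186.18472290039062), 11.56848430633545), array([215. , 215.6, 217.3]), 235)
plane [-5.000000e-04 -2.000000e-03  2.161187e+02]
tab [283. 210.] [599.5 256.4 230.8] [219.8 231.8 240.3]
tab [338. 209.] [441.2 222.7 228.3] [220.2 228.  235.9]
```

```bash
python3 m.py 200 228
```

```text
[521.  236.8 250.8] [[0.979, 0.202, -0.003], [0.202, -0.979, -0.001], [-0.003, 0.0, -1.0]] [ 0.3 -0.6 -4.4] 16.158978157316017
w lid (((521.0042114257812, 238.17152404785156), (190.24380493164062, 190.44027709960938), 11.550558090209961), array([211.2, 212.3, 213.3]), 55982)
plane [-6.000000e-04  3.200000e-03  2.122586e+02]
tab [318.  70.] [602.9 254.9 231.2] [220.1 231.9 239.4]
tab [168. 238.] [507.9 314.4 232.8] [220.4 233.5 243.8]
tab [468. 253.] [529.5 158.  229.2] [219.3 229.7 237.9]
tab [316. 347.] [450.  224.6 225.2] [219.1 224.7 228.8]
top lid (((522.2300415039062, 238.0072479248047), (189.38465881347656, 190.5260009765625), 11.562859535217285), array([209.5, 213.6, 217.6]), 1140)
plane [-1.700000e-03  3.100000e-03  2.137674e+02]
tab [236. 172.] [605.9 242.5 232.5] [222.4 232.7 241.4]
tab [266. 197.] [533.  154.4 231.8] [222.  232.4 240.6]
side lid (((521.4859619140625, 238.06240844726562), (187.64425659179688, 195.80946350097656), 11.517699241638184), array([211.4, 214.2, 216.9]), 1650)
plane [-3.000000e-04  8.000000e-04  2.141371e+02]
tab [338. 209.] [441.9 223.5 229.2] [221.3 229.2 236.7]
tab [281. 209.] [604.3 258.7 234.6] [227.9 234.9 240.9]
```

```bash
python3 -m inch '[[[0,0,0.5,0],[0,0,2,0],[0,0,4.5,0],[0,0,7,0],[0,0,9,0],[0,0,10.2,0],[0,0,11,0],[0,0,11.4,0],[0,0,11.8,0],[0,0,12.2,0],[0,0,12.3,0],[0,0,12.3,0]]]'
python3 m.py 70 100 | head -3
```

```text
time: 13.7
tcp_pos: [522.0, 237.2, 129.6]
orientation: [[0.979, 0.202, 0.0], [0.202, -0.979, 0.0], [0.001, -0.0, -1.0]]
contact_force: [0.1, 1.1, -3.7]
grip_width: 15.9
grasp_force: 59.5
[522.  237.2 129.6] [[0.979, 0.202, 0.0], [0.202, -0.979, 0.0], [0.001, -0.0, -1.0]] [ 0.1  1.1 -3.7] 15.85541827492076
w lid (((522.0442504882812, 238.66775512695312), (190.12876892089844, 190.5279541015625), 11.689489364624023), array([90. , 91.1, 92.3]), 55982)
plane [2.40000e-03 4.60000e-03 9.10027e+01]
```

```bash
python3 -m inch '[[[-0.1,0,0.1,0],[-0.1,0,0.2,0],[-0.1,0,0.3,0],[-0.1,0,0.4,0],[-0.1,0,0.5,0],[-0.1,0,0.55,0],[-0.1,0,0.6,0],[-0.1,0,0.6,0],[-0.1,0,0.6,0]]]'; python3 -m inch '[[[0,0,0.05,0],[0,0,0.1,0],[0,0,0.1,0]]]'
```

```text
time: 14.75
tcp_pos: [520.8, 237.0, 123.3]
orientation: [[0.979, 0.202, -0.0], [0.202, -0.979, 0.0], [-0.0, -0.0, -1.0]]
contact_force: [-0.6, -1.1, -5.1]
grip_width: 16.0
grasp_force: 59.6
time: 15.05
tcp_pos: [521.0, 237.1, 122.8]
orientation: [[0.979, 0.202, 0.0], [0.202, -0.979, 0.0], [0.0, 0.0, -1.0]]
contact_force: [-1.1, -1.6, -1.1]
grip_width: 16.2
grasp_force: 60.0
```

Contact has begun, and I'll ease down slightly more. Then I'll open fully and lift with the fingers open.

```bash
python3 -m inch '[[[0,0,0.05,0],[0,0,0.1,0],[0,0,0.1,0]]]'; python3 -m inch '[[[0,0,0,0],[0,0,0,0],[0,0,0,0],[0,0,0,0],[0,0,0,0],[0,0,0,0]]]' 0.4 60; python3 -m inch '[[[0,0,-0.5,0],[0,0,-1.5,0],[0,0,-3.5,0],[0,0,-6,0],[0,0,-8,0],[0,0,-9,0],[0,0,-9,0],[0,0,-9,0]]]'; python3 m.py 70 100; cp pics/last.png pics/w5.png
```

```text
time: 15.35
tcp_pos: [521.0, 237.1, 122.8]
orientation: [[0.979, 0.202, 0.0], [0.202, -0.979, -0.001], [0.0, 0.001, -1.0]]
contact_force: [-3.4, -1.6, 6.7]
grip_width: 15.7
grasp_force: 60.8
time: 15.95
tcp_pos: [520.8, 237.0, 121.2]
orientation: [[0.979, 0.202, -0.0], [0.202, -0.979, 0.0], [-0.0, -0.0, -1.0]]
contact_force: [-0.1, 0.1, 0.6]
grip_width: 59.9
grasp_force: 0.0
time: 16.75
tcp_pos: [520.6, 236.7, 211.0]
orientation: [[0.979, 0.202, -0.0], [0.202, -0.979, -0.0], [-0.0, 0.0, -1.0]]
contact_force: [-0.1, 0.2, -0.3]
grip_width: 59.8
grasp_force: 0.0
[520.6 236.7 211. ] [[0.979, 0.202, -0.0], [0.202, -0.979, -0.0], [-0.0, 0.0, -1.0]] [-0.1  0.2 -0.3] 59.752564968347336
w lid (((521.1248168945312, 238.51644897460938), (189.72438049316406, 190.3584442138672), 11.594815254211426), array([83.2, 84.3, 85.5]), 34047)
plane [-6.00000e-04  1.40000e-03  8.43537e+01]
tab [318.  79.] [602.8 255.3 103. ] [ 91.9 103.8 111.3]
tab [216. 193.] [506.8 314.8 104.7] [ 92.3 105.4 115.6]
tab [446. 191.] [543.8 143.4 106.7] [100.5 107.5 110.9]
tab [414. 192.] [536.6 165.2  99. ] [ 97.6  99.  100.
[... 289 characters left out ...]
6.] [441.3 221.  100.1] [ 98.6 100.2 101.5]
tab [318. 293.] [435.9 221.3 102.6] [101.  102.7 103.8]
top lid (((521.7329711914062, 238.5890655517578), (190.9536590576172, 190.7279052734375), 11.865348815917969), array([80.7, 85.4, 90.2]), 865)
plane [ 1.30000e-03 -5.20000e-03  8.50993e+01]
tab [243. 181.] [606.3 245.7 104.7] [ 93.6 105.3 114.6]
side lid (((520.771484375, 239.08468627929688), (189.45166015625, 198.01116943359375), 11.66178035736084), array([81.9, 85.4, 88.5]), 1623)
plane [ 0.00000e+00 -4.10000e-03  8.53816e+01]
tab [310. 225.] [537.1 160.2 101.8] [ 95.8 102.  107.5]
tab [284. 242.] [601.3 256.4 103.7] [ 93.9 104.  111.7]
tab [337. 242.] [441.  223.7 100.7] [ 93.2 100.6 108.1]
```

View pics/w5.png

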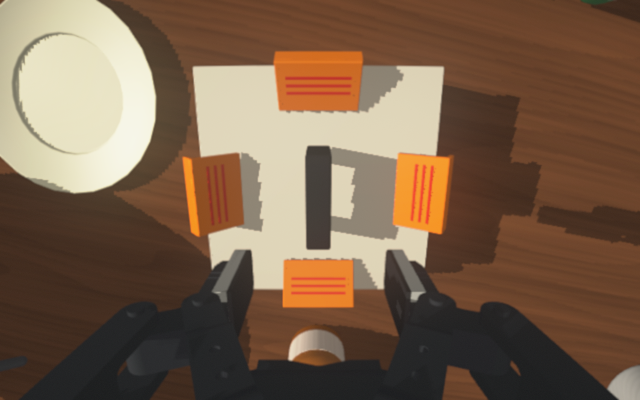

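The wrist view shows the lid seated level, plate top at 84.3 mm and centred on the box. The bar is at (318,197) and all four tabs are still raised, at (318,79), (216,193), (425,192) and (318,283). Next I'll shut the fingers up here and move to tab0.

```bash
python3 -m inch '[[[1,0,0,0],[3,0,0,0],[5.5,-0.1,1,0],[7.5,-0.1,2.5,0],[8.8,-0.1,4,0],[9.1,-0.1,5.5,0],[9.1,-0.1,6.5,0],[9.1,-0.1,6.5,0],[9.1,-0.1,6.5,0]]]' -1 40
python3 -m inch '[[[0,0,1,0],[0,0,2,0],[0,0,2.6,0],[0,0,3.2,0],[0,0,3.7,0],[0,0,4.2,0],[0,0,4.6,0],[0,0,5.0,0],[0,0,5.2,0],[0,0,5.3,0],[0,0,5.3,0],[0,0,5.3,0]]]'
```

```text
time: 17.8
tcp_pos: [609.0, 256.5, 146.2]
orientation: [[0.979, 0.203, -0.001], [0.203, -0.979, -0.0], [-0.001, 0.0, -1.0]]
contact_force: [-0.6, 0.0, -0.2]
grip_width: -0.2
grasp_force: 0.0
time: 19.0
tcp_pos: [609.0, 256.4, 92.9]
orientation: [[0.979, 0.203, -0.001], [0.203, -0.979, -0.0], [-0.001, 0.0, -1.0]]
contact_force: [0.5, 0.3, 2.2]
grip_width: -0.2
grasp_force: 0.8
```

```bash
python3 -m inch '[[[0,0,0.1,0],[0,0,0.2,0],[0,0,0.2,0],[0,0,0.2,0]]]';python3 -m inch '[[[0,0,0.1,0],[0,0,0.1,0],[0,0,0.1,0]]]'
```

```text
time: 19.4
tcp_pos: [609.3, 256.4, 91.2]
orientation: [[0.979, 0.202, -0.001], [0.202, -0.979, -0.0], [-0.001, -0.0, -1.0]]
contact_force: [-0.1, 1.0, 3.7]
grip_width: -0.2
grasp_force: 1.5
time: 19.7
tcp_pos: [609.3, 256.5, 91.1]
orientation: [[0.979, 0.202, -0.001], [0.202, -0.979, -0.001], [-0.001, 0.0, -1.0]]
contact_force: [-1.6, 0.1, 6.4]
grip_width: -0.1
grasp_force: 3.4
```

```bash
python3 -m inch '[[[0,0,0.1,0],[0,0,0.1,0],[0,0,0.1,0]]]'
python3 -m inch '[[[0,0,-2,0],[0,0,-4.5,0],[0,0,-5.7,0],[-1,-1,-5.7,0],[-3,-3,-5.7,0],[-5.5,-5.5,-5.7,0],[-7.5,-7.5,-5.7,0],[-8.6,-8.6,-5.7,0],[-9,-9,-5.7,0],[-9,-9,-5.7,0],[-9,-9,-5.7,0]]]'
python3 -m inch '[[[0,0,1,0],[0,0,2,0],[0,0,2.6,0],[0,0,3.2,0],[0,0,3.7,0],[0,0,4.2,0],[0,0,4.6,0],[0,0,5.0,0],[0,0,5.2,0],[0,0,5.4,0],[0,0,5.5,0],[0,0,5.5,0]]]'
python3 -m inch '[[[0,0,0.1,0],[0,0,0.1,0],[0,0,0.1,0]]]'
```

```text
time: 20.0
tcp_pos: [609.3, 256.4, 91.0]
orientation: [[0.979, 0.202, -0.001], [0.202, -0.979, -0.001], [-0.001, 0.001, -1.0]]
contact_force: [-2.2, -2.2, 10.8]
grip_width: 0.4
grasp_force: 5.1
time: 21.1
tcp_pos: [504.9, 324.8, 145.9]
orientation: [[0.98, 0.2, 0.001], [0.2, -0.98, -0.001], [0.0, 0.001, -1.0]]
contact_force: [-0.2, -0.4, -0.2]
grip_width: 0.2
grasp_force: 0.0
time: 22.3
tcp_pos: [503.6, 325.9, 91.2]
orientation: [[0.979, 0.202, 0.0], [0.202, -0.979, -0.0], [0.0, 0.0, -1.0]]
contact_force: [1.2, 1.4, 1.2]
grip_width: 0.1
grasp_force: 1.1
time: 22.6
tcp_pos: [503.7, 325.9, 91.1]
orientation: [[0.979, 0.202, 0.0], [0.202, -0.979, -0.001], [0.0, 0.001, -1.0]]
contact_force: [-0.8, 0.3, 6.0]
grip_width: 0.1
grasp_force: 3.1
```

```bash
python3 -m inch '[[[0,0,0.1,0],[0,0,0.1,0],[0,0,0.1,0]]]'
python3 -m inch '[[[0,0,-2,0],[0,0,-4.5,0],[0,0,-5.7,0],[-1,1,-5.7,0],[-3,3,-5.7,0],[-5.5,5.5,-5.7,0],[-7.5,7.5,-5.7,0],[-8.6,8.6,-5.7,0],[-9,9,-5.7,0],[-9,9,-5.7,0],[-9,9,-5.7,0]]]'
python3 -m inch '[[[0,0,1,0],[0,0,2,0],[0,0,2.6,0],[0,0,3.2,0],[0,0,3.7,0],[0,0,4.2,0],[0,0,4.6,0],[0,0,5.0,0],[0,0,5.2,0],[0,0,5.4,0],[0,0,5.5,0],[0,0,5.5,0]]]'
python3 -m inch '[[[0,0,0.1,0],[0,0,0.1,0],[0,0,0.1,0]]]'
```

```text
time: 22.9
tcp_pos: [503.7, 326.0, 91.0]
orientation: [[0.979, 0.202, 0.001], [0.202, -0.979, -0.001], [0.0, 0.001, -1.0]]
contact_force: [-1.9, -0.9, 10.5]
grip_width: 0.2
grasp_force: 5.2
time: 24.0
tcp_pos: [433.9, 220.6, 146.4]
orientation: [[0.979, 0.203, 0.001], [0.203, -0.979, 0.001], [0.001, -0.001, -1.0]]
contact_force: [-0.4, -0.2, 0.0]
grip_width: 0.1
grasp_force: 0.0
time: 25.2
tcp_pos: [433.8, 220.0, 91.2]
orientation: [[0.979, 0.203, 0.001], [0.203, -0.979, 0.0], [0.001, -0.0, -1.0]]
contact_force: [0.7, -0.2, 0.4]
grip_width: 0.4
grasp_force: 0.0
time: 25.5
tcp_pos: [434.1, 220.0, 91.0]
orientation: [[0.979, 0.202, 0.001], [0.202, -0.979, 0.0], [0.001, 0.0, -1.0]]
contact_force: [-2.9, -0.4, 4.8]
grip_width: -0.2
grasp_force: 2.7
```

Next, tab3: shift (+9, +9).

```bash
python3 -m inch '[[[0,0,0.1,0],[0,0,0.15,0],[0,0,0.15,0]]]'
python3 -m inch '[[[0,0,-2,0],[0,0,-4.5,0],[0,0,-5.7,0],[1,1,-5.7,0],[3,3,-5.7,0],[5.5,5.5,-5.7,0],[7.5,7.5,-5.7,0],[8.6,8.6,-5.7,0],[9,9,-5.7,0],[9,9,-5.7,0],[9,9,-5.7,0]]]'
python3 -m inch '[[[0,0,1,0],[0,0,2,0],[0,0,2.6,0],[0,0,3.2,0],[0,0,3.7,0],[0,0,4.2,0],[0,0,4.6,0],[0,0,5.0,0],[0,0,5.2,0],[0,0,5.4,0],[0,0,5.5,0],[0,0,5.5,0]]]'
python3 -m inch '[[[0,0,0.1,0],[0,0,0.1,0],[0,0,0.1,0]]]'
python3 -m inch '[[[0,0,0.1,0],[0,0,0.1,0],[0,0,0.1,0]]]'
```

```text
time: 25.8
tcp_pos: [434.1, 220.1, 90.8]
orientation: [[0.979, 0.202, 0.001], [0.202, -0.979, -0.001], [0.001, 0.001, -1.0]]
contact_force: [-4.6, -2.5, 14.6]
grip_width: 0.3
grasp_force: 7.4
time: 26.9
tcp_pos: [538.4, 151.2, 145.3]
orientation: [[0.979, 0.204, -0.002], [0.204, -0.979, 0.0], [-0.001, -0.001, -1.0]]
contact_force: [-0.1, 0.2, -0.1]
grip_width: -0.1
grasp_force: 0.0
time: 28.1
tcp_pos: [540.4, 149.6, 91.1]
orientation: [[0.979, 0.202, 0.001], [0.202, -0.979, -0.0], [0.001, 0.001, -1.0]]
contact_force: [1.0, -2.8, 3.0]
grip_width: -0.1
grasp_force: 1.9
time: 28.4
tcp_pos: [540.4, 149.6, 91.0]
orientation: [[0.979, 0.202, 0.001], [0.202, -0.979, -0.001], [0.001, 0.001, -1.0]]
contact_force: [-1.1, -3.7, 8.5]
grip_width: -0.2
grasp_force: 4.3
time: 28.7
tcp_pos: [540.4, 149.6, 90.8]
orientation: [[0.979, 0.202, 0.001], [0.202, -0.979, -0.001], [0.001, 0.002, -1.0]]
contact_force: [-2.5, -3.9, 13.7]
grip_width: 0.2
grasp_force: 6.6
```

Now I'll back off upward and toward the robot, clear of the lid, and inspect.

```bash
python3 -m inch '[[[0,0,-2,0],[0,0,-5,0],[0,0,-8,0],[-0.5,-1,-11,0],[-1.5,-3,-13,0],[-3,-5.5,-15,0],[-5,-7.5,-16,0],[-6,-9,-16,0],[-6,-9,-16,0],[-6,-9,-16,0]]]'
python3 m.py 70 100; cp pics/last.png pics/w6.png
```

```text
time: 29.7
tcp_pos: [462.5, 225.3, 247.5]
orientation: [[0.979, 0.203, -0.002], [0.203, -0.979, -0.001], [-0.002, 0.001, -1.0]]
contact_force: [-0.0, -0.5, -0.4]
grip_width: -0.1
grasp_force: 0.0
[462.5 225.3 247.5] [[0.979, 0.203, -0.002], [0.203, -0.979, -0.001], [-0.002, 0.001, -1.0]] [-0.  -0.5 -0.4] -0.14456234403801344
w lid (((519.2832641601562, 238.0265350341797), (185.2718505859375, 190.3925323486328), 11.615174293518066), array([83.1, 84.3, 85.5]), 33570)
plane [-2.00000e-04  1.30000e-03  8.42803e+01]
tab [321.  17.] [595.1 252.2  90.4] [89.  90.4 91.7]
tab [229. 111.] [506.3 314.2  90.5] [89.1 90.5 91.9]
tab [416. 104.] [544.3 157.7  90.3] [89.  90.3 91.7]
tab [213. 110.] [504.2 327.8  90.8] [89.4 90.9 92. ]
tab [398. 133.] [517.8 166.6  90.2] [89.2 90.2 91.3]
tab [319. 197.] [446.6 222.6  90.4] [89.2 90.4 91.6]
tab [318. 212.] [432.1 220.3  90.5] [89.1 90.4 91.9]
top lid (((526.6759033203125, 213.64581298828125), (190.4859161376953, 141.33160400390625), 12.021965026855469), array([80.6, 85.3, 90.5]), 1292)
plane [-3.00e-03  3.70e-03  8.56e+01]
tab [241. 181.] [608.4 254.2  91.6] [87.1 91.5 95.6]
tab [273. 202.] [540.  151.6  90.8] [85.5 90.7 95.8]
side lid (((520.958740234375, 237.832275390625), (188.6332244873047, 196.85400390625), 11.562745094299316), array([81.9, 85.4, 88.5]), 1578)
plane [ 1.50000e-03 -1.50000e-03  8.53921e+01]
tab [310. 227.] [538.2 157.5  91.1] [85.9 91.6 94.3]
tab [284. 245.] [603.9 255.3  91.3] [87.8 91.5 94.5]
tab [337. 243.] [438.1 221.6  91.6] [88.8 91.7 94.6]
tab [311. 264.] [505.7 325.1  89.5] [79.3 90.8 94.4]
```

View pics/w6.png

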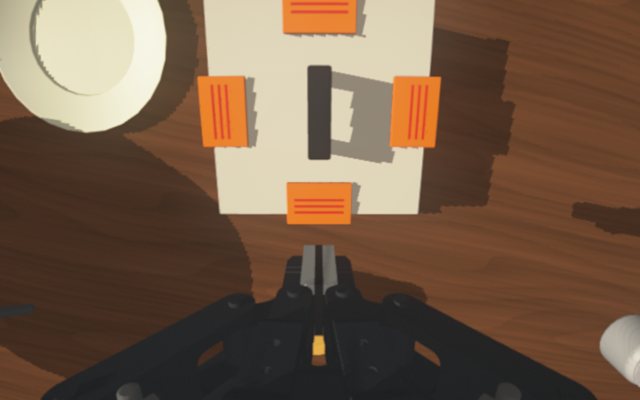

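The wrist view shows all four tabs flat, at (321,17), (222,111), (416,110) and (319,203). They all read 90.4 ± 1 mm, and the lid plate is level at 84.3 mm. The robot is touching nothing, so I'll hand in.

```bash
python3 -c "
from workcell import manip
print(manip.close_job())"
```

```text
the job is handed in; nothing more can be done
None
```

The lid is seated squarely on the box with all four tabs pressed flat, and the job is handed in. After the first set-down I re-caught the bar and lifted the lid off by mistake, so I set it down gently a second time before pressing any tabs.

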